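# Cover the finished rings with the lift-and-slide hatch

### The job

Filing is about to start at this goldsmith's bench: take the red hatch by its black handle, lift it out of the middle seat of the tray unit, slide it along its channels and lower it gently, flush, into the seat over the tray of finished gold rings, leaving the tray of burrs open. Let go of it at the end. Do not knock the lamp bar above the unit (come in under it from the front with the tool tilted), and leave the other things on the bench where they are.

Things in the scene. Friction and masses are not known exactly. Their poses are not given: they have to be found in the camera images.
- unit: Fixed grey tray unit, 150 mm deep (x) by 430 mm wide (y), origin under its centre on the bench; its x points to its rear (away from the robot), y to its left, z up. Its deck, 60 mm above the bench, has three seats in a row along y, at y = +115, 0 and -115 mm: left and right are open wells with a tray, the middle one is closed. End stops 20 mm high stand on the deck at y = -172 and +172 mm
- lamp: White lamp bar fixed to the unit, 430 mm long in y, 240 to 256 mm above the bench, from x = +5 to +50 mm of the unit, so above the rear half of all seats; on 14 mm posts at x = 27.5, y = -203 and +203 mm. Origin and axes are the unit's. It leaves no room for an upright gripper at the hatch handle
- left_seat (a point): Centre of the left (+y) seat of the unit, at deck height (60 mm). Each seat is a recess 100 mm long in y, 8 mm deep, with 15 mm of deck between neighbours
- right_seat (a point): Centre of the right (-y) seat of the unit, at deck height (60 mm). Front and rear of the seats run channels: walls at unit x = -58 and +58 mm, with 4 mm thick lips on top reaching inwards to x = -47 and +47 mm, their underside 20 mm above the deck: the hatch is captive, can be raised at most 20 mm from its seat, and must be raised more than 8 mm to leave the recess
- hatch: Loose red metal hatch, about 0.2 to 0.4 kg, a plate 110 mm (x) by 94 mm (y), 8 mm thick; origin at the centre of its underside, axes parallel to the unit's. It starts flush in the middle seat with about 3 mm of play all round
- hatch_center (a point): Centre of the hatch plate's upper face, at deck height when seated
- hatch_grip (a point): Point to grasp on the hatch's black handle, 37 mm above the plate's top, 2 mm in front of its centre. The handle is a flat bar 12 mm thick (hatch y), 26 mm wide, 66 mm long, this point 46 mm up along it; it rises from the rear half of the plate and leans 35 degrees from vertical to hatch -x (towards the robot). Grasp across its 12 mm, tool tilted along the bar, gripper body towards the robot
- ring_tray: Blue tray, 80 by 76 by 30 mm, with gold rings on white, in the left or right well; origin at the centre of its underside, right below the centre of its seat
- burr_tray: Yellow tray, 80 by 76 by 30 mm, with five steel burrs on black, in the other well; origin at the centre of its underside
- oil_bottle: Bystander: yellow bottle, 52 mm diameter, 130 mm high, origin under its base
- white_bottle: Bystander: white bottle, 42 mm diameter, 100 mm high, origin under its base
- bead_jar: Bystander: glass jar with white cap, 54 mm diameter, 60 mm high, origin under its base
- screwdriver: Bystander: screwdriver, 160 mm long, lying in front of the unit
- hammer: Bystander: hammer, 220 mm long, lying on the right of the bench
- mandrel_cup: Bystander: small brass stand, 44 mm diameter, 36 mm high, in front of the unit; origin under its base
There are look-alikes about, which are no part of the job. What is shaped like the hatch but purple is not meant.

How it is judged:
On the way:
1. the hatch has been raised clear of its recess, level (z of hatch_center in the frame of unit above 0.0685 m and angle between hatch's own z axis and vertical below 0.15 rad), for 0.1 s.
At the end, for the whole second after the job is handed in: The hatch lies at rest and released in the seat over the blue ring tray: centred within 8 mm, its top flush with the deck within 2 to 3 mm, level within 0.03 rad; the burr tray is left uncovered (horizontal distance between hatch_center and ring_tray below 0.008 m and z of hatch_center in the frame of unit between 0.057 and 0.062 m and angle between hatch's own z axis and vertical below 0.03 rad and horizontal distance between hatch_center and burr_tray above 0.2 m and linear speed of hatch below 0.02 m/s); the robot touches nothing.
It fails at once if the robot or the hatch knocks the lamp bar (over 8 N) (contact force between any of the arm, the fingers, hatch and lamp above 8 N).
It fails at once if the hatch is dropped or flung (faster than 0.5 m/s) (linear speed of hatch above 0.5 m/s).
It fails at once if a bystander is moved by more than 30 mm (distance of any of oil_bottle, white_bottle, bead_jar, screwdriver, hammer, mandrel_cup from where it was at the start of the episode above 0.03 m).
It also fails if it takes over 34 s, if anything falls off the work surface, if the arm or the gripper's body presses on something with over 40 N, if the wrist force passes 120 N, or if a joint passes its speed limit or range.

### The arm

A 6-joint arm with a two-finger parallel gripper is mounted at the origin on the work surface. World frame = base frame: x ahead of the robot, y to its left, z up, the work surface at z = 0. Lengths are in m, angles in rad, forces in N, time in s.
With the tool pointing down it reaches from about 0.35 to 0.925 m from the base axis. Payload 6.4 kg.
Tool frame: the origin (TCP) lies at the very end of the fingers, on their centre line; the grasp point (between the pads) lies 19 mm behind it; z points along the fingers, y is the direction in which the jaws open and shut (so a half turn about z gives the same grasp; the last joint's range is limited). The gripper opens to 85 mm and grips with 20 to 120 N. Pads are 22 mm wide; open, the fingers measure 114 mm over their backs; the gripper's body (76 mm by 85 mm) begins 54 mm behind the grasp point. The pads swing forward as they close: fully open they stand 13 mm farther back than shut.
Start: joints at [-1.354, 0.245, 1.558, -0, 1.339, -0.174], TCP at [0.248, -0.601, 0.231] pointing down, gripper open.
Joint ranges: [-3.13, 3.13], [-1.02, 2.26], [0.13, 2.54], [-0.95, 4.09], [0.21, 2.88], [-2.74, 2.74]. Speed limits (rad/s): [2.57, 2.57, 3.14, 3.14, 3.14, 3.14].

### API

Orientations are given as a unit quaternion [w, x, y, z].
In Python, from station import ctrl, get_image gives the robot as it stands. The module is installed in compiled form; this text tells all that it offers.
- The arm moves only by the tool carry_out, never from a script. Its argument "steps" is a list of rows, each a list of 3 entries, a list of its own where there are three numbers: the turn, a rotation vector about the tool's x, y, z in degrees, then the shift along the tool's x, y, z in mm, then the opening in per cent of the stroke, from 0 (shut) to 100 (fully open). A call has 1 to 12 rows; each row is the pose to reach, as a shift and turn from the pose measured when the call began, along the tool's axes at that moment; what a row does not reach only later rows make up. A row lasts 1/12 s, in which the tool goes at most 41.7 mm and 7.16 degrees, less where a joint would pass 70% of its speed; a pose out of reach is approached as far as the arm can. A call with a gripper value outside its range is refused whole. The fingers move at their own pace and stop on an object; "squeeze" is the grip in N (left out, the last holds). Time passes only in rows, so rows that repeat a pose let the fingers close. It gives the time, the measured TCP pose, the force and the opening at its end, in the units of the state.
- ctrl.state(): the state, without advancing time (a new reading comes with each control period).
- get_image(name): name is "scene" or "top"; returns a dict with "img" (400x640x3 uint8, blue, green, red), "mtx" (3x3 intrinsics, pixels), "pose" (4x4, takes a point from camera to world coordinates). Camera axes: x right, y up, looking along -z (the intrinsics and any distortion apply to the point x, -y, -z); pixel columns grow to the right and rows downward; lengths in m; the calibration is good to about 2 mm. A picture is of the moment at which its call begins. There is no depth.
- ctrl.sign_off(): hands the job in, once; it reports no verdict.
The state is a dict: "time_s": time; "qpos": joint angles; "qvel": joint speeds; "joint_torque": joint torques, N m; "eef_pos": TCP position; "eef_rot": TCP orientation; "force": force on the tool from outside, world axes, zero at the start; "wrist_torque": the same for the moment, N m; "width": opening from 0.0 (shut) to 1.0 (fully open).
Only numpy, scipy, OpenCV 4.12 (cv2) and the standard library are available. Lean on these libraries where they do the work, as an engineer would, in place of code of your own. Each camera call takes 0.05 s, during which the arm holds its last target. There are 200 camera calls.

## Working session

There is one attempt and no reset: what is moved stays moved. The work goes in short steps, Python scripts to look and compute and a tool call to move; the robot and the scene stay as the last step left them, time stands still between calls to the robot, and variables do not carry over. Pictures are saved under pics/ and viewed, about 8 in all and at most 12, crops included, and the job is handed in when it is done.

Besides the shell and the picture viewer there is one more tool, called after "Request:" in YAML: its name, and indented under it one key for each argument. carry_out: Moves the arm, as the interface text tells. Its arguments: {"type":"object","properties":{"steps":{"type":"array"},"squeeze":{"type":"number"}},"required":["steps"]}

```bash
mkdir -p pics; python3 - <<'E'
from station import ctrl,get_image
import cv2,numpy as np,pickle
d={}
for n in("scene","top"):
    g=get_image(n);d[n]=g;cv2.imwrite(f"pics/{n}0.png",g["img"]);print(n,np.round(g["mtx"],1).tolist(),np.round(g["pose"],3).tolist())
pickle.dump(d,open("im0.pkl","wb"))
print(ctrl.state())
E
```

```text
scene [[394.4, 0.0, 320.8], [0.0, 394.4, 194.9], [0.0, 0.0, 1.0]] [[0.439, -0.645, 0.626, 1.21], [0.899, 0.326, -0.294, -0.344], [-0.014, 0.691, 0.723, 0.981], [0.0, 0.0, 0.0, 1.0]]
top [[449.2, 0.0, 323.6], [0.0, 449.2, 197.6], [0.0, 0.0, 1.0]] [[0.009, 0.998, -0.068, 0.364], [-1.0, 0.009, -0.011, -0.011], [-0.011, 0.068, 0.998, 1.425], [0.0, 0.0, 0.0, 1.0]]
{'time_s': 0.1, 'qpos': array([-1.35411880e+00,  2.45738669e-01,  1.55890236e+00, -8.55306702e-06,
        1.33870252e+00, -1.74092745e-01]), 'qvel': array([-0.0002976 , -0.00174323, -0.00238721,  0.0009583 ,  0.000351  ,
       -0.00131295]), 'joint_torque': array([ 7.83494961e-04, -4.30677259e+01, -3.27126396e+01, -5.88097123e-05,
        2.84433729e-03, -2.97534669e-06]), 'eef_pos': array([ 0.24748295, -0.60049579,  0.23028857]), 'eef_rot': array([-8.75162346e-04,  9.80972403e-01,  1.94145249e-01, -2.27990608e-05]), 'force': array([-0.0441677 ,  0.02283195, -0.17431421]), 'wrist_torque': array([ 0.0115702 , -0.02632205,  0.02380434]), 'width': 1.0032411034746658}
```

View pics/scene0.png

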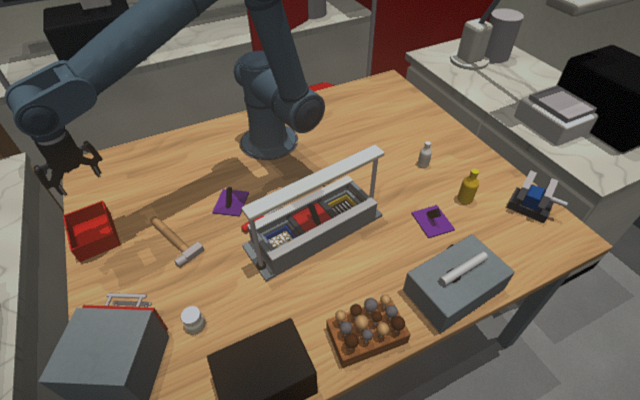

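View pics/top0.png

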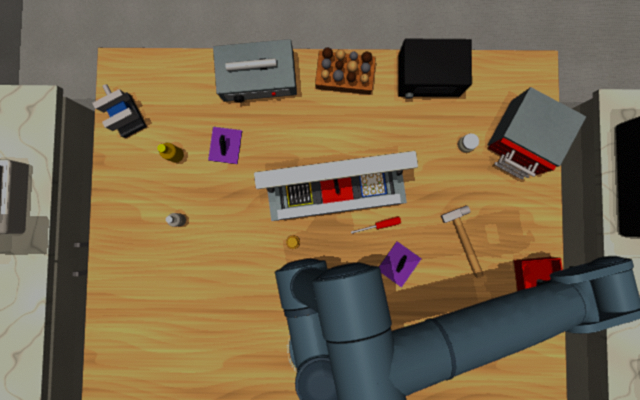

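The scene view shows the unit with the red hatch at about (315,215), gold rings in the blue tray at (278,240) and yellow burrs at (343,202). The top view shows the hatch at (337,188), rings on the right (-y) at (373,183) and burrs on the left at (299,193). Three things look like the hatch: red in the unit at (337,188), purple at (225,145) and purple at (400,264), all in the top view. Only the red one in the middle seat fits. I'll confirm it in an enlarged crop.

```bash
cat > h.py <<'E'
import cv2,numpy as np,pickle
def ray(g,u,v):
    K=g["mtx"];p=g["pose"];d=np.array([(u-K[0,2])/K[0,0],-(v-K[1,2])/K[1,1],-1.])
    return p[:3,3],p[:3,:3]@d
def onz(g,u,v,z):
    o,d=ray(g,u,v);return o+d*(z-o[2])/d[2]
def tri(g1,p1,g2,p2):
    o1,d1=ray(g1,*p1);o2,d2=ray(g2,*p2)
    s=np.linalg.lstsq(np.c_[d1,-d2],o2-o1,rcond=None)[0]
    a=o1+s[0]*d1;b=o2+s[1]*d2;return (a+b)/2,np.linalg.norm(a-b)
def proj(g,P):
    p=g["pose"];c=p[:3,:3].T@(np.asarray(P)-p[:3,3]);K=g["mtx"]
    return K[0,0]*c[0]/-c[2]+K[0,2],K[1,1]*-c[1]/-c[2]+K[1,2]
E
python3 - <<'E'
from h import *
d=pickle.load(open("im0.pkl","rb"))
a=cv2.resize(d["top"]["img"][148:224,250:422],None,fx=4.65,fy=4.65,interpolation=cv2.INTER_CUBIC)[:, :800]
b=cv2.resize(d["scene"]["img"][145:280,238:390],None,fx=5,fy=5,interpolation=cv2.INTER_CUBIC)
cv2.imwrite("pics/ct.png",a);cv2.imwrite("pics/cs.png",b[:600]);print(a.shape,b.shape)
E
```

```text
(353, 800, 3) (675, 760, 3)
```

View pics/ct.png

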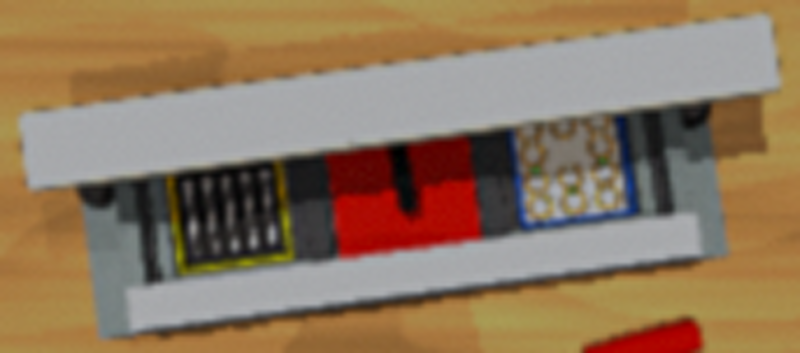

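View pics/cs.png

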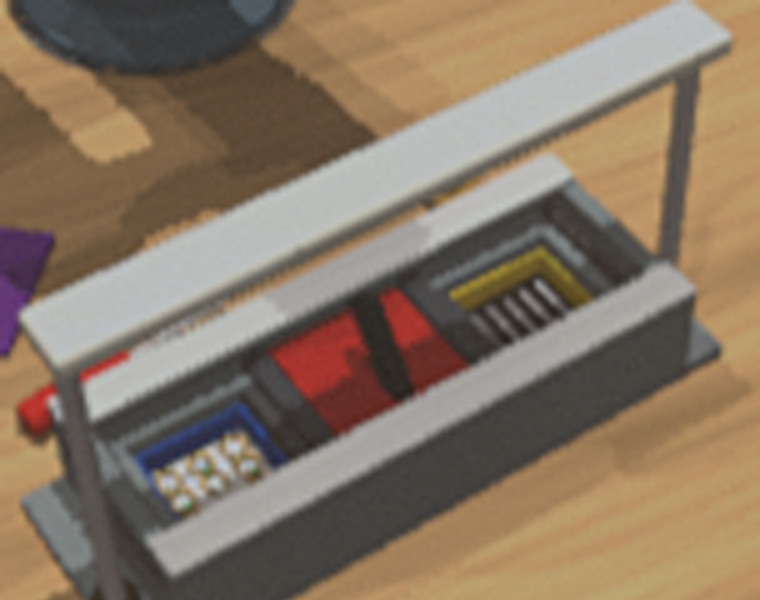

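The crops confirm it: the red plate with the black leaning handle sits in the middle seat, with the blue ring tray at -y and the yellow burr tray at +y. Next I'll triangulate the lamp bar corners, the handle and the lips.

```bash
python3 - <<'E'
from h import *
d=pickle.load(open("im0.pkl","rb"));T,S=d["top"],d["scene"]
t=lambda x,y:((x+.5)/4.65-.5+250,(y+.5)/4.65-.5+148)
s=lambda x,y:((x+.5)/5-.5+238,(y+.5)/5-.5+145)
pr={"F+y":((30,188),(683,0)),"R+y":((22,117),(730,40)),"R-y":((770,15),(64,360)),"F-y":((778,90),(20,313))}
P={}
for k,(a,b) in pr.items():
    P[k],e=tri(T,t(*a),S,s(*b));print(k,P[k].round(4),round(e,4))
# mask rect of lamp in top view, on z=.256
hsv=cv2.cvtColor(T["img"],cv2.COLOR_BGR2HSV)
m=((hsv[...,1]<40)&(hsv[...,2]>140)).astype(np.uint8);m[:140]=0;m[225:]=0;m[:,:245]=0;m[:,430:]=0
for c in sorted(cv2.findContours(m,cv2.RETR_EXTERNAL,cv2.CHAIN_APPROX_NONE)[0],key=cv2.contourArea)[-2:]:
    b=cv2.boxPoints(cv2.minAreaRect(c));z=.256 if cv2.contourArea(c)>2000 else .084
    W=np.array([onz(T,u,v,z) for u,v in b]);print(z,cv2.contourArea(c),W[:,:2].round(4).tolist(),"ctr",W.mean(0).round(4),"sides",[round(np.linalg.norm(W[i]-W[i-1]),4) for i in range(4)])
    e=max((W[i]-W[i-1] for i in range(4)),key=np.linalg.norm);e*=np.sign(e[1]);print("yaw deg",np.degrees(np.arctan2(-e[0],e[1])))
# lamp frame from corners
C=np.mean(list(P.values()),0);yv=(P["F+y"]+P["R+y"]-P["F-y"]-P["R-y"])[:2];print("C",C,"L",np.linalg.norm(yv)/2,"yaw",np.degrees(np.arctan2(-yv[0],yv[1])))
# red hatch, trays
for n,g in d.items():
    h=cv2.cvtColor(g["img"],cv2.COLOR_BGR2HSV)
    r=((h[...,1]>150)&((h[...,0]<8)|(h[...,0]>172))).astype(np.uint8)
    for c in cv2.findContours(r,cv2.RETR_EXTERNAL,cv2.CHAIN_APPROX_NONE)[0]:
        if cv2.contourArea(c)>60: print(n,"red",cv2.boundingRect(c),cv2.contourArea(c))
E
```

```text
F+y [0.4675 0.1795 0.2521] 0.0009
R+y [0.5082 0.1855 0.2501] 0.0
R-y [ 0.5694 -0.2352  0.2552] 0.0034
F-y [ 0.5269 -0.2423  0.2507] 0.0005
0.084 977.0 [[0.4194, 0.1459], [0.4706, -0.2225], [0.4428, -0.2261], [0.3918, 0.1419]] ctr [ 0.4312 -0.0402  0.084 ] sides [np.float64(0.028), np.float64(0.372), np.float64(0.0279), np.float64(0.3714)]
yaw deg 7.899877330643165
0.256 2458.5 [[0.509, 0.1867], [0.5697, -0.2363], [0.5273, -0.2418], [0.4666, 0.1802]] ctr [ 0.5181 -0.0278  0.256 ] sides [np.float64(0.0428), np.float64(0.4273), np.float64(0.0428), np.float64(0.4263)]
yaw deg 8.172477831820336
C [ 0.5180076  -0.02810798  0.25201394] L 0.4255538615667208 yaw 8.142459404210626
scene red (83, 305, 72, 7) 94.0
scene red (293, 208, 24, 23) 262.0
scene red (314, 203, 17, 20) 122.0
scene red (63, 201, 57, 61) 2162.5
scene red (309, 83, 25, 8) 88.5
scene red (248, 10, 15, 41) 149.5
scene red (371, 0, 122, 78) 5086.0
scene red (282, 0, 26, 29) 501.0
top red (514, 257, 49, 34) 1020.0
top red (376, 217, 25, 12) 147.5
top red (320, 177, 34, 26) 601.5
top red (489, 137, 67, 37) 768.5
```

The lamp and front lip agree: unit origin is about (0.491, -0.032), yaw about 8.1°. The lamp top triangulates to 0.252 (text says 0.256). Next I'll measure the handle and work out the approach.

```bash
cat >> h.py <<'E'
from scipy.spatial.transform import Rotation as R
psi=np.radians(8.1);O=np.array([.491,-.032,0.])
U=R.from_rotvec([0,0,psi]).as_matrix()
w=lambda p:O+U@np.array(p)/1000.   # unit mm -> world m
un=lambda P:U.T@(np.asarray(P)-O)*1000
def target(g,tilt=35):
    t=np.radians(tilt);c,s=np.cos(t),np.sin(t)
    Rt=U@np.c_[[c,0,s],[0,-1,0],[s,0,-c]]
    return w(g)+.019*Rt[:,2],Rt
def delta(st,g,tilt=35):
    p,Rt=target(g,tilt);q=st["eef_rot"];Rc=R.from_quat([*q[1:],q[0]]).as_matrix()
    return np.degrees(R.from_matrix(Rc.T@Rt).as_rotvec()).round(2),(Rc.T@(p-st["eef_pos"])*1000).round(1),p.round(4)
def where(st):
    q=st["eef_rot"];Rc=R.from_quat([*q[1:],q[0]]).as_matrix()
    return un(st["eef_pos"]-.019*Rc[:,2]).round(1)
E
python3 - <<'E'
from h import *
from station import ctrl
d=pickle.load(open("im0.pkl","rb"));T,S=d["top"],d["scene"]
for nm,p in [("tip",(-13.5,0,113.4)),("grip",(-2,0,97)),("base",(24.4,0,60)),("plateF",(-47,0,60))]:
    print(nm,[np.round(proj(g,w(p)),1) for g in(T,S)])
# plate edges in y at z=60 from red mask, per row, in top view; handle dark pixels in both views
for n,g,box in (("top",T,(177,203,318,356)),("scene",S,(195,235,290,335))):
    v0,v1,u0,u1=box;h=cv2.cvtColor(g["img"],cv2.COLOR_BGR2HSV)
    r=((h[...,1]>150)&((h[...,0]<8)|(h[...,0]>172)))
    k=(h[...,2]<45)
    for v in range(v0,v1,3):
        x=np.where(r[v,u0:u1])[0]+u0
        if len(x)<4: continue
        kk=[u for u in range(x[0],x[-1]) if k[v,u]]
        a,b=un(onz(g,x[0]-.5,v,.06)),un(onz(g,x[-1]+.5,v,.06))
        print(n,v,x[0],x[-1],"mm",a[:2].round(0),b[:2].round(0),"dark",kk[:1],kk[-1:],np.mean(kk) if kk else None)
print(delta(ctrl.state(),(-2-74.6,0,97+106.5)))
E
```

```text
tip [array([336.6, 189.5]), array([310.8, 203.6])]
grip [array([336. , 186.2]), array([313.1, 209.6])]
base [array([334.6, 178.8]), array([318.2, 223.1])]
plateF [array([337.7, 201.9]), array([305.5, 208.6])]
top 180 326 351 mm [24. 28.] [ 14. -51.] dark [334] [337] 335.5
top 183 320 351 mm [18. 47.] [  5. -49.] dark [334] [337] 335.5
top 186 321 351 mm [ 8. 46.] [ -4. -48.] dark [335] [338] 336.5
top 189 321 352 mm [-1. 47.] [-14. -50.] dark [336] [338] 337.0
top 192 321 352 mm [-10.  48.] [-23. -49.] dark [337] [338] 337.5
top 195 322 352 mm [-20.  46.] [-32. -47.] dark [] [] None
top 198 322 353 mm [-29.  47.] [-42. -49.] dark [] [] None
top 201 323 336 mm [-38.  46.] [-44.   3.] dark [] [] None
scene 204 314 318 mm [-49.  31.] [-40.  44.] dark [] [] None
scene 207 315 321 mm [-37.  27.] [-24.  45.] dark [] [] None
scene 210 302 323 mm [-49. -13.] [-10.  43.] dark [311] [311] 311.0
scene 213 296 326 mm [-49. -35.] [ 6. 44.] dark [315] [315] 315.0
scene 216 293 329 mm [-44. -49.] [21. 44.] dark [314] [314] 314.0
scene 219 295 327 mm [-30. -50.] [27. 32.] dark [315] [315] 315.0
scene 222 298 322 mm [-15. -49.] [28. 13.] dark [316] [319] 317.5
scene 225 301 316 mm [  0. -48.] [28. -8.] dark [] [] None
scene 228 303 310 mm [ 13. -49.] [ 27. -30.] dark [] [] None
(array([-4.46, 34.81, 13.81]), array([ 378. , -449. ,   43.2]), array([ 0.426 , -0.0413,  0.1879]))
```

Request:
carry_out:
  steps:
    - [[0,2,1],[21,-25,0],50]
    - [[0,4,2],[42,-50,0],50]
    - [[-1,6,2],[63,-75,0],50]
    - [[-1,8,3],[84,-100,0],50]
    - [[-1,10,4],[105,-125,0],50]
    - [[-2,12,5],[126,-150,0],50]
    - [[-2,14,5],[147,-175,0],50]
    - [[-2,16,6],[168,-200,0],50]
    - [[-2,18,7],[189,-225,0],50]
    - [[-2,20,8],[210,-250,0],50]
    - [[-3,22,8],[231,-275,0],50]
    - [[-3,24,9],[252,-300,0],50]
  squeeze: 40

```text
time_s: 1.1
eef_pos: [0.3663, -0.2254, 0.2303]
eef_rot: [-0.016, 0.971, 0.112, 0.209]
force: [1.0, 0.7, 0.1]
width: 0.5
```

```bash
python3 - <<'E'
from h import *
from station import ctrl
d=pickle.load(open("im0.pkl","rb"))
P,e=tri(d["top"],(338,194),d["scene"],(311,204.5));print("handle front tip unit mm",un(P).round(0),e)
for a,b in (((321,189),(326.5,213)),):
    pass
st=ctrl.state();print(st["time_s"],st["qpos"].round(2),where(st),delta(st,(-2-74.6,-1,97+106.5)))
E
```

```text
handle front tip unit mm [-24.   1.  99.] 0.009418426357203014
1.1 [-1.07 -0.5   2.27  0.42  1.26  0.16] [-158.5 -174.3  247.6] (array([-1.63, 10.72,  4.7 ]), array([  74.4, -165.7,   77.1]), array([ 0.4261, -0.0422,  0.1879]))
```

Request:
carry_out:
  steps:
    - [[0,1,1],[9,-21,10],50]
    - [[0,3,1],[18,-42,20],50]
    - [[-1,4,2],[28,-62,29],50]
    - [[-1,5,2],[37,-83,38],50]
    - [[-1,7,3],[46,-104,48],50]
    - [[-1,8,4],[56,-125,58],50]
    - [[-1.5,9.5,4.2],[65,-145,67],50]
    - [[-1.6,10.7,4.7],[74,-166,77],50]
    - [[-1.6,10.7,4.7],[74,-166,77],50]

```text
time_s: 1.85
eef_pos: [0.4245, -0.0379, 0.1852]
eef_rot: [-0.024, 0.952, 0.07, 0.298]
force: [0.3, -0.7, -1.0]
width: 0.502
```

```bash
python3 - <<'E'
from h import *
from station import ctrl
st=ctrl.state();print(st["time_s"],st["qpos"].round(2),where(st),delta(st,(-2-74.6,-1,97+106.5)),delta(st,(-2,-1,97)))
E
```

```text
1.85 [-0.61 -0.71  2.52  0.51  0.93  0.59] [-77.5   3.4 200.7] (array([-0.37,  0.16,  0.15]), array([ 2.4,  4.5, -1.8]), array([ 0.4261, -0.0422,  0.1879])) (array([-0.37,  0.16,  0.15]), array([  2.7,   5.4, 128.3]), array([ 0.5   , -0.0317,  0.0814]))
```

Request:
carry_out:
  steps:
    - [[0,0,0],[3,5,15],50]
    - [[0,0,0],[3,5,30],50]
    - [[0,0,0],[3,5,45],50]
    - [[0,0,0],[3,5,60],50]
    - [[0,0,0],[3,5,75],50]
    - [[0,0,0],[3,5,88],50]
    - [[0,0,0],[3,5,98],50]
    - [[0,0,0],[3,5,98],50]

```text
time_s: 2.52
eef_pos: [0.4824, -0.0339, 0.1045]
eef_rot: [-0.025, 0.952, 0.069, 0.297]
force: [-0.5, -0.3, -0.7]
width: 0.502
```

```bash
python3 - <<'E'
from h import *
from station import ctrl,get_image
T=get_image("top");S=get_image("scene")
st=ctrl.state();print(st["time_s"],st["qpos"].round(2),st["force"].round(1),where(st),delta(st,(-2,-1,97)))
a=cv2.resize(T["img"][140:225,275:400],None,fx=3.2,fy=4,interpolation=cv2.INTER_CUBIC)
a=cv2.resize(T["img"][140:240,270:390],None,fx=3.3,fy=3.3,interpolation=cv2.INTER_CUBIC)
b=cv2.resize(S["img"][145:265,250:370],None,fx=3.3,fy=3.3,interpolation=cv2.INTER_CUBIC)
h=max(a.shape[0],b.shape[0]);p=lambda i:np.vstack([i,np.zeros((h-i.shape[0],i.shape[1],3),np.uint8)])
cv2.imwrite("pics/pre.png",np.hstack([p(a),p(b)]))
E
```

```text
2.6167 [-0.5  -0.29  2.43  0.66  0.6   0.45] [ 0.1 -1.7  1.3] [-19.3  -1.2 121.8] (array([-0.39,  0.22,  0.12]), array([ 0.1,  0.1, 30.2]), array([ 0.5   , -0.0317,  0.0814]))
```

View pics/pre.png

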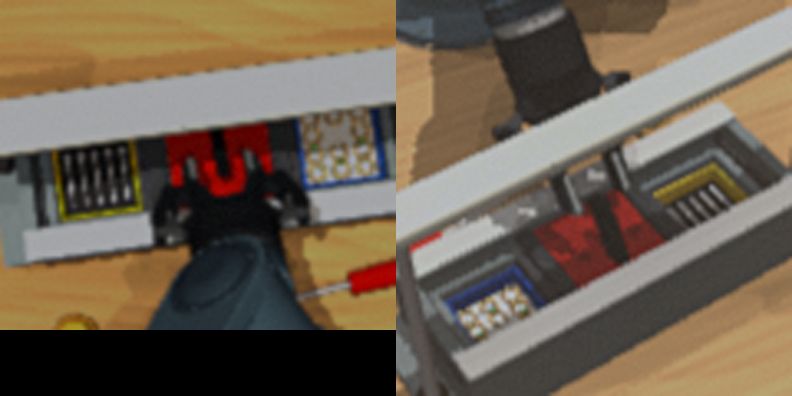

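The fingertips straddle the handle symmetrically: in the left crop they are at x 193 and 250, with the handle at about 219. Now I'll advance and close.

Request:
carry_out:
  steps:
    - [[0,0,0],[0,0,10],50]
    - [[0,0,0],[0,0,20],50]
    - [[0,0,0],[0,0,30],50]
    - [[0,0,0],[0,0,30],50]
    - [[0,0,0],[0,0,30],5]
    - [[0,0,0],[0,0,30],5]
    - [[0,0,0],[0,0,30],5]
    - [[0,0,0],[0,0,30],5]
    - [[0,0,0],[0,0,30],5]
    - [[0,0,0],[0,0,30],5]
    - [[0,0,0],[0,0,30],5]
    - [[0,0,0],[0,0,30],5]
  squeeze: 60

```text
time_s: 3.62
eef_pos: [0.5002, -0.0321, 0.0826]
eef_rot: [-0.023, 0.952, 0.07, 0.299]
force: [-6.3, -1.0, 7.3]
width: 0.133
```

```bash
python3 - <<'E'
from h import *
from station import ctrl
st=ctrl.state();print(st["time_s"],st["qpos"].round(2),st["force"].round(1),st["wrist_torque"].round(2),st["width"],where(st))
x,y,z=where(st);print(delta(st,(x,y,z+13)))
E
```

```text
3.6167 [-0.47 -0.17  2.39  0.73  0.52  0.39] [-6.3 -1.   7.3] [-0.17  0.37 -0.03] 0.13332812085748966 [-1.7 -1.5 98.2]
(array([-0.33,  0.13,  0.17]), array([  7.5,   0.1, -10.7]), array([ 0.5003, -0.0322,  0.0956]))
```

Request:
carry_out:
  steps:
    - [[0,0,0],[1,0,-2],5]
    - [[0,0,0],[2.5,0,-4],5]
    - [[0,0,0],[4,0,-6],5]
    - [[0,0,0],[5.5,0,-8],5]
    - [[0,0,0],[7,0,-10],5]
    - [[0,0,0],[8,0,-11.5],5]
    - [[0,0,0],[8,0,-11.5],5]
    - [[0,0,0],[8,0,-11.5],5]
    - [[0,0,0],[8,0,-11.5],5]

```text
time_s: 4.37
eef_pos: [0.5001, -0.032, 0.0965]
eef_rot: [-0.024, 0.952, 0.07, 0.299]
force: [0.3, -0.3, -3.1]
width: 0.136
```

```bash
python3 - <<'E'
from h import *
from station import ctrl,get_image
T=get_image("top");S=get_image("scene")
st=ctrl.state();print(st["time_s"],st["qpos"].round(2),st["force"].round(1),st["wrist_torque"].round(2),st["width"],where(st))
x,y,z=where(st);print(delta(st,(x,y-115,z)),delta(st,(x,-115-1,z)))
b=cv2.resize(S["img"][165:265,260:380],None,fx=6,fy=6,interpolation=cv2.INTER_CUBIC)
cv2.imwrite("pics/lift.png",b)
E
```

```text
4.4667 [-0.47 -0.21  2.39  0.68  0.55  0.44] [-0.5  0.6 -3.2] [-0.1   0.58  0.02] 0.12869872801190937 [ -1.9  -1.4 112. ]
(array([-0.34,  0.15,  0.16]), array([ -0.3, 115.1,  -0.7]), array([ 0.5163, -0.146 ,  0.0964])) (array([-0.34,  0.15,  0.16]), array([ -0.3, 114.7,  -0.7]), array([ 0.5163, -0.1456,  0.0964]))
```

View pics/lift.png

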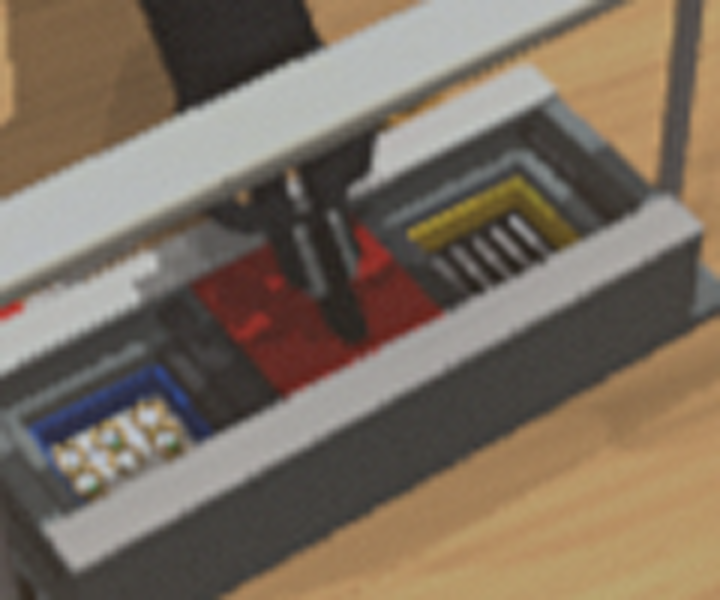

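The hatch is held about 14 mm up and level, and the wrist carries about 3 N. I'll slide it along -y.

Request:
carry_out:
  steps:
    - [[0,0,0],[0,4,0],5]
    - [[0,0,0],[0,12,0],5]
    - [[0,0,0],[0,20,0],5]
    - [[0,0,0],[0,28,0],5]
    - [[0,0,0],[0,36,0],5]
    - [[0,0,0],[0,44,0],5]
    - [[0,0,0],[0,52,0],5]
    - [[0,0,0],[0,60,0],5]
    - [[0,0,0],[0,68,0],5]
    - [[0,0,0],[0,74,0],5]
    - [[0,0,0],[0,80,0],5]
    - [[0,0,0],[0,80,0],5]

```text
time_s: 5.47
eef_pos: [0.5122, -0.1125, 0.0964]
eef_rot: [-0.023, 0.952, 0.069, 0.299]
force: [0.2, -0.1, -2.9]
width: 0.133
```

```bash
python3 - <<'E'
from h import *
from station import ctrl
st=ctrl.state();print(st["time_s"],st["qpos"].round(2),st["force"].round(1),st["wrist_torque"].round(2),st["width"],where(st))
print(delta(st,(-1.9,-115.9,112)))
E
```

```text
5.4667 [-0.64 -0.11  2.31  0.76  0.63  0.24] [ 0.2 -0.1 -2.9] [-0.11  0.56 -0.02] 0.13345997559983466 [ -1.2 -82.7 112. ]
(array([-0.27,  0.12,  0.13]), array([-0.6, 33.2, -0.6]), array([ 0.5162, -0.1455,  0.0964]))
```

Request:
carry_out:
  steps:
    - [[-0.3,0,0],[0,6,0],5]
    - [[-0.3,0,0],[0,13,0],5]
    - [[-0.3,0,0],[0,20,0],5]
    - [[-0.3,0,0],[-0.5,26,-0.5],5]
    - [[-0.3,0,0],[-0.5,30,-0.5],5]
    - [[-0.3,0,0],[-0.5,33,-0.5],5]
    - [[-0.3,0,0],[-0.5,33,-0.5],5]
    - [[-0.3,0,0],[-0.5,33,-0.5],5]

```text
time_s: 6.13
eef_pos: [0.5163, -0.1453, 0.0964]
eef_rot: [-0.021, 0.952, 0.068, 0.299]
force: [-0.6, -0.2, -3.0]
width: 0.131
```

```bash
python3 - <<'E'
from h import *
from station import ctrl,get_image
T=get_image("top");S=get_image("scene");pickle.dump({"top":T,"scene":S},open("im1.pkl","wb"))
st=ctrl.state();print(st["time_s"],st["qpos"].round(2),st["force"].round(1),st["wrist_torque"].round(2),st["width"],where(st))
print(delta(st,(-1.9,-115.9,112)),delta(st,(-1.9,-115.9,98)))
def rows(g,vs,u0,u1,z,n):
    h=cv2.cvtColor(g["img"],cv2.COLOR_BGR2HSV);r=((h[...,1]>140)&((h[...,0]<8)|(h[...,0]>172)))
    for v in vs:
        x=np.where(r[v,u0:u1])[0]+u0
        if len(x)>3: print(n,v,x[0],x[-1],un(onz(g,x[0]-.5,v,z))[:2].round(0),un(onz(g,x[-1]+.5,v,z))[:2].round(0))
rows(T,range(172,204,3),345,400,.074,"top")
a=cv2.resize(T["img"][140:220,290:420],None,fx=3,fy=3,interpolation=cv2.INTER_CUBIC)
b=cv2.resize(S["img"][185:285,238:358],None,fx=3.3,fy=3.3,interpolation=cv2.INTER_CUBIC)
H=max(a.shape[0],b.shape[0]);p=lambda i:np.vstack([i,np.zeros((H-i.shape[0],i.shape[1],3),np.uint8)])
cv2.imwrite("pics/slid.png",np.hstack([p(a),p(b)]))
E
```

```text
6.2333 [-0.7  -0.07  2.27  0.77  0.66  0.18] [ 0.4  0.2 -3.8] [-0.01  0.58 -0.04] 0.14038876605622996 [  -1.8 -115.3  111.9]
(array([0.  , 0.14, 0.13]), array([ 0.1,  0.6, -0.1]), array([ 0.5162, -0.1455,  0.0964])) (array([0.  , 0.14, 0.13]), array([-7.9,  0.5, 11.3]), array([ 0.5162, -0.1455,  0.0824]))
top 175 363 388 [ 23. -85.] [  13. -162.]
top 178 357 389 [ 16. -65.] [   3. -164.]
top 181 357 385 [  7. -64.] [  -4. -151.]
top 184 358 364 [ -2. -66.] [ -5. -87.]
top 187 358 361 [-11. -65.] [-13. -77.]
```

View pics/slid.png

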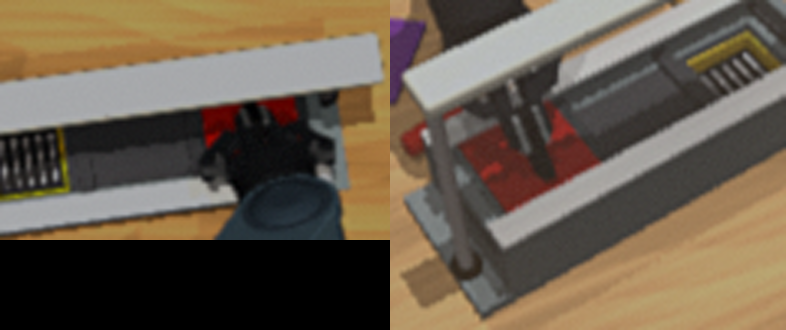

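The hatch is over the ring seat, with its edges at y of about -65 and -164, so its centre is near -114.7. I'll lower it gently.

Request:
carry_out:
  steps:
    - [[0,0,0],[-0.9,0.2,1.2],5]
    - [[0,0,0],[-1.8,0.2,2.4],5]
    - [[0,0,0],[-2.6,0.2,3.7],5]
    - [[0,0,0],[-3.4,0.2,4.9],5]
    - [[0,0,0],[-4.3,0.2,6.1],5]
    - [[0,0,0],[-5.2,0.2,7.4],5]
    - [[0,0,0],[-6,0.2,8.6],5]
    - [[0,0,0],[-6.6,0.2,9.4],5]
    - [[0,0,0],[-6.6,0.2,9.4],5]
    - [[0,0,0],[-6.6,0.2,9.4],5]

```text
time_s: 7.07
eef_pos: [0.5161, -0.1451, 0.0847]
eef_rot: [-0.021, 0.952, 0.068, 0.299]
force: [0.2, -0.1, -2.4]
width: 0.134
```

```bash
python3 - <<'E'
from h import *
from station import ctrl
st=ctrl.state();print(st["time_s"],st["qpos"].round(2),st["force"].round(1),st["wrist_torque"].round(2),st["width"],where(st))
print(delta(st,(-1.9,-115.3,98)))
E
```

```text
7.0667 [-0.7  -0.04  2.27  0.8   0.64  0.14] [ 0.2 -0.1 -2.4] [-0.09  0.55  0.  ] 0.13403183334369287 [  -1.9 -115.5  100.3]
(array([-0.  ,  0.14,  0.13]), array([-1.3, -0.2,  1.9]), array([ 0.5162, -0.1449,  0.0824]))
```

Request:
carry_out:
  steps:
    - [[0,0,0],[-0.4,0,0.6],5]
    - [[0,0,0],[-0.8,0,1.2],5]
    - [[0,0,0],[-1.2,0,1.7],5]
    - [[0,0,0],[-1.5,0,2.1],5]
    - [[0,0,0],[-1.5,0,2.1],5]
    - [[0,0,0],[-1.5,0,2.1],5]

```text
time_s: 7.57
eef_pos: [0.5165, -0.1453, 0.0826]
eef_rot: [-0.021, 0.952, 0.068, 0.299]
force: [-1.2, -0.4, 2.3]
width: 0.133
```

```bash
python3 - <<'E'
from h import *
from station import ctrl
st=ctrl.state();print(st["time_s"],st["force"].round(1),st["wrist_torque"].round(2),st["width"],where(st))
E
```

```text
7.5667 [-1.2 -0.4  2.3] [0.18 0.43 0.07] 0.13325862849314235 [  -1.6 -115.8   98.2]
```

The contact force is now upward (+2.3 N) and the height is back to the seated 98.2 mm, so it is seated. I'll open and then withdraw along the tool axis.

Request:
carry_out:
  steps:
    - [[0,0,0],[0,0,0],20]
    - [[0,0,0],[0,0,0],30]
    - [[0,0,0],[0,0,0],45]
    - [[0,0,0],[0,0,0],45]
    - [[0,0,0],[0,0,0],45]
    - [[0,0,0],[0,0,0],45]
    - [[0,0,0],[0,0,-5],45]
    - [[0,0,0],[0,0,-12],45]
    - [[0,0,0],[0,0,-22],45]
    - [[0,0,0],[0,0,-32],45]

```text
time_s: 8.4
eef_pos: [0.4979, -0.1478, 0.1094]
eef_rot: [-0.021, 0.952, 0.068, 0.299]
force: [-0.3, -0.2, 0.4]
width: 0.449
```

Request:
carry_out:
  steps:
    - [[0,0,0],[0,0,-12],45]
    - [[0,0,0],[0,0,-25],45]
    - [[0,0,0],[0,0,-38],45]
    - [[0,0,0],[0,0,-51],45]
    - [[0,0,0],[0,0,-64],45]
    - [[0,0,0],[0,0,-77],45]
    - [[0,0,0],[0,0,-85],45]
    - [[0,0,0],[0,0,-85],45]
    - [[0,0,0],[0,0,-85],45]

```text
time_s: 9.15
eef_pos: [0.4497, -0.1551, 0.1798]
eef_rot: [-0.02, 0.951, 0.068, 0.3]
force: [-0.1, 0.2, -1.3]
width: 0.448
```

```bash
python3 - <<'E'
from h import *
from station import ctrl,get_image
T=get_image("top");S=get_image("scene")
st=ctrl.state();print(st["time_s"],st["force"].round(1),st["width"],where(st))
h=cv2.cvtColor(T["img"],cv2.COLOR_BGR2HSV);r=((h[...,1]>140)&((h[...,0]<8)|(h[...,0]>172)))
for v in range(172,202,3):
    x=np.where(r[v,345:400])[0]+345
    if len(x)>3: print(v,x[0],x[-1],un(onz(T,x[0]-.5,v,.06))[:2].round(0),un(onz(T,x[-1]+.5,v,.06))[:2].round(0))
a=cv2.resize(T["img"][140:220,290:420],None,fx=3,fy=3,interpolation=cv2.INTER_CUBIC)
b=cv2.resize(S["img"][185:285,238:358],None,fx=3.3,fy=3.3,interpolation=cv2.INTER_CUBIC)
p=lambda i:np.vstack([i,np.zeros((330-i.shape[0],i.shape[1],3),np.uint8)])
cv2.imwrite("pics/end.png",np.hstack([p(a),p(b)]))
E
```

```text
9.25 [-0.5  0.2 -0.4] 0.45085895423855205 [ -69.2 -115.4  194.3]
175 363 387 [ 25. -86.] [  14. -161.]
178 357 387 [ 18. -67.] [   5. -160.]
181 357 388 [  9. -65.] [  -4. -162.]
184 357 388 [ -0. -64.] [ -13. -161.]
187 358 389 [-10. -66.] [ -23. -162.]
190 358 389 [-19. -65.] [ -32. -161.]
193 359 389 [-28. -66.] [ -41. -160.]
196 359 374 [-38. -65.] [ -44. -113.]
```

View pics/end.png

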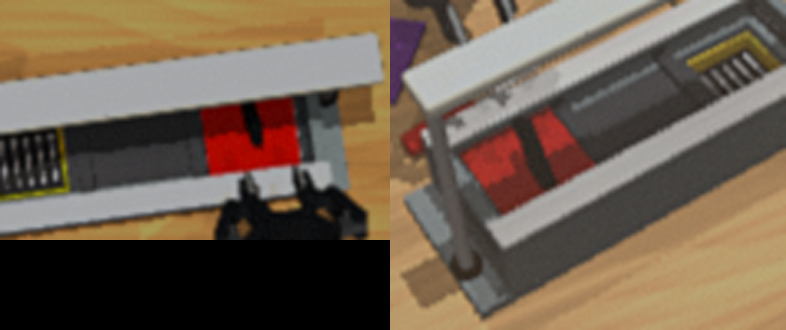

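The hatch sits in the ring seat with edges at y of about -65 and -161. The burr tray is open and the gripper is clear. Handing in.

```bash
python3 -c "
from station import ctrl
print(ctrl.sign_off())"
```

```text
the job is handed in; nothing more can be done
None
```

The red hatch is in the seat over the blue ring tray (right, -y), released, with the burr tray left open. I handed the job in at about 9.3 s of the 34 s allowed. I gripped it by its handle with the tool tilted 35° under the lamp bar, raised it about 14 mm, slid it about 115 mm and lowered it.

**Last checks**
- **Centring:** the plate edges measure y ≈ -65 and -161 mm, so its centre is at about -113 mm against the seat's -115 mm. That is inside the 8 mm tolerance.
- **Seating:** at release the grip point was 98.2 mm high, the same as when the hatch was seated at the start. The force had turned from about 3 N hanging weight to about 2 N support. I judged level and flush from this and the final pictures and did not measure them directly.
- **Robot:** the gripper is withdrawn and clear, with residual force under 1 N. No force reading showed a knock on the lamp bar.
- **Bystanders:** I did not re-measure them at the end. The tool's path stayed well above them.

**Disagreements**
- The two-view lamp-top height came out at 252 mm against the text's 256 mm.
- The rough two-view fix on the handle tip had a 9 mm mismatch. I used the unit's frame instead, and the close-up before the grasp confirmed it.

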